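# Sound the bore of the brass block with the depth gauge

### The arm

A 6-joint arm with a two-finger parallel gripper is mounted at the origin on a cart in front of the work surface, level with it; the furniture and walls round the work are solid. World frame = base frame: x ahead of the robot, y to its left, z up, the work surface at z = 0. Lengths are in m, angles in rad, forces in N, time in s.
With the tool pointing down it reaches from about 0.25 to 0.775 m from the base axis. Payload 4 kg.
Tool frame: the origin (TCP) lies at the very end of the fingers, on their centre line; the grasp point (between the pads) lies 19 mm behind it; z points along the fingers, y is the line along which they close (so a half turn about z gives the same grasp; the last joint's range is limited). The gripper opens to 94 mm and grips with 3 to 60 N. Pads are 16 mm wide; open, the fingers measure 119 mm over their backs; the gripper's body (75 mm by 177 mm) begins 78 mm behind the grasp point.
Start: joints at [-1.393, 0.087, 1.371, -0, 1.684, -0.103], TCP at [0.152, -0.528, 0.206] pointing down, gripper open.
Joint ranges: [-3.1, 3.1], [-0.76, 2.03], [0.27, 2.55], [-1.08, 4.22], [0.17, 2.65], [-2.57, 2.57]. Speed limits (rad/s): [2.79, 2.79, 3.14, 3.14, 3.14, 3.14].

### API

Orientations are given as a unit quaternion [w, x, y, z].
In Python, from cell import observe, get_image, sign_off gives the robot as it stands.
- The arm moves only by the shell command python3 -m crank 'ROWS' [OPENING]. ROWS is JSON, a list of rows, each a list of 6 numbers: the shift along the world's x, y, z in units of 750 mm (1.0 is 750 mm), then the turn, a rotation vector about the world's x, y, z in units of 45 degrees (1.0 is 45 degrees). A call has 1 to 12 rows; each row shifts and turns the commanded pose from where the row before left it; what a row does not reach is not made up. A row lasts 1/12 s, in which the tool goes at most 41.7 mm and 7.16 degrees, less where a joint would pass 70% of its speed; a pose out of reach is approached as far as the arm can. A call with a number of a shift or a turn outside -1 to 1 is refused whole. A call with a gripper value outside its range is refused whole. OPENING is the finger opening in mm, from 0 to 94, set as the call begins (- or left out, the last holds). The fingers move at their own pace and stop on an object; the grip force is fixed at half the most. Time passes only in rows, so rows that do not move let the fingers close. It gives the time, the measured TCP pose, the force, the opening and the grip force at its end, in the units of the state.
- observe(): the state, without advancing time (a new reading comes with each control period).
- get_image(name): name is "side" or "top" or "wrist"; returns a dict with "img" (400x640x3 uint8, red, green, blue), "K" (3x3 intrinsics, pixels), "rvec" (rotation vector, rad) and "tvec" (3), from world to camera coordinates, as OpenCV has them. Camera axes: x right, y down, z forward; pixel columns grow to the right and rows downward; lengths in m; the calibration is good to about 2 mm. A picture is of the moment at which its call begins. There is no depth.
- sign_off(): hands the job in; it is judged then, once.
The state is a dict: "clock": time; "joint_positions": joint angles; "joint_vel": joint speeds; "joint_efforts": joint torques, N m; "tcp_pos": TCP position; "tcp_rot": TCP orientation; "contact_force": force on the tool from outside, world axes, zero at the start; "wrist_torque": the same for the moment, N m; "finger_gap": finger opening in m; "finger_force": force on a finger pad.
Only numpy, scipy, OpenCV 4.12 (cv2) and the standard library are available. Lean on these libraries where they do the work, as an engineer would, in place of code of your own. Each camera call takes 0.05 s, during which the arm holds its last target. There are 200 camera calls.

### The job

Measure how deep the blind hole in the brass block is. Take the depth gauge by its red knob, stand its base flat on the brass block over the hole, gently slide the rod down until its tip rests on the bottom of the hole, and leave the gauge standing there so that the depth can be read off.

Things in the scene. Friction and masses are not known exactly. Their poses are not given: they have to be found in the camera images.
- depth_gauge: The loose depth gauge's steel base, a flat plate 90 mm long (its x), 44 mm wide (its y), 14 mm thick, with a dark guide bush (18 mm across, up to 24 mm above the underside) in the middle. Origin: centre of its underside; z up. It starts upright on the bench with the rod fully raised. The whole gauge weighs about 0.2 kg.
- gauge_knob (a point): Centre of the round red knob (26 mm across, 26 mm tall) fixed on top of the gauge's rod. With the rod raised it is 96 mm above the underside of the base, and 59 mm of bare rod show between bush and knob. Lifting by the knob lifts the whole gauge: the base hangs from the rod with the rod fully raised.
- gauge_rod (a joint): How far the rod is lowered, in m: 0 fully raised (tip level with the base's underside), up to 0.055. With the base standing on something, lowering the knob slides the rod down through it against about 2.5 N of friction; it stays where it is left. With the base over a hole and the tip on the bottom this is the hole's depth.
- rod_tip (a point): Centre of the lower end of the gauge's rod (8 mm diameter, steel with black rings 10 mm apart).
- brass_mouth (a point): Centre of the mouth of the hole, in the middle of the brass block's top face. The hole is vertical, 30 mm in diameter and 28 to 48 mm deep, different each time. z up.
- brass_floor (a point): Centre of the bottom of the hole in the brass block (flat, firm); straight below the mouth.
- grey_mouth (a point): Centre of the mouth of the same kind of hole in the grey aluminium block (fixed, same size as the brass one, not to be measured).
- brass_block: The yellow brass block, fixed to the bench; 100 mm along its x, 80 mm along its y, 60 mm tall. Origin: centre of its underside; z up.
Not all that is in view belongs to the job. Of the things that look like the brass_block, the larger one is meant. What is shaped like the depth_gauge but purple is not meant.

How it is judged:
At the end, for the whole second after the job is handed in: The gauge stands still on the brass block, its base flat on the top face (underside within 3 mm of it, tilted less than 4 degrees), the rod inside the hole (within 14 mm of its axis) with its tip no more than 4 mm above the bottom (horizontal distance between rod_tip and brass_mouth below 0.014 m and z of rod_tip in the frame of brass_floor below 0.004 m and z of depth_gauge in the frame of brass_mouth between -0.003 and 0.003 m and angle between depth_gauge's own z axis and vertical below 0.07 rad and linear speed of depth_gauge below 0.02 m/s); the robot touches nothing.
It fails at once if the gauge is rammed against the brass block or the bottom of its hole with more than 60 N (contact force between depth_gauge and brass_block above 60 N).
It also fails if it takes over 40 s, if anything falls off the work surface, if the arm or the gripper's body presses on something with over 40 N, if the wrist force passes 120 N, or if a joint passes its speed limit or range.

## Working session

There is one attempt and no reset: what is moved stays moved. The work goes in short steps, Python scripts to look and compute and a shell command to move; the robot and the scene stay as the last step left them, time stands still between calls to the robot, and variables do not carry over. Pictures are saved under pics/ and viewed, at most 10 in all, crops included, and the job is handed in when it is done.

```bash
mkdir -p pics
cat > h.py <<'E'
import numpy as np,cv2
from cell import observe,get_image,sign_off
def cam(n):
    d=get_image(n); R=cv2.Rodrigues(np.array(d["rvec"],float))[0]; t=np.array(d["tvec"],float).ravel()
    return d["img"],np.array(d["K"]),R,t
def onplane(c,uv,z):
    _,K,R,t=c; o=-R.T@t; r=R.T@np.linalg.solve(K,[uv[0],uv[1],1]); return o+r*(z-o[2])/r[2]
def proj(c,p):
    _,K,R,t=c; q=K@(R@np.array(p)+t); return q[:2]/q[2]
def save(n,im): cv2.imwrite(n,cv2.cvtColor(im,cv2.COLOR_RGB2BGR))
E
python3 - <<'E'
from h import *
for n in("top","side"):
    c=cam(n); save(f"pics/{n}0.png",c[0]); print(n,-c[2].T@c[3])
    np.savez(f"{n}0.npz",img=c[0],K=c[1],R=c[2],t=c[3])
E
```

```text
top [0.45108318 0.03598952 1.21550454]
side [0.08163901 0.70887413 0.40002594]
```

View pics/top0.png

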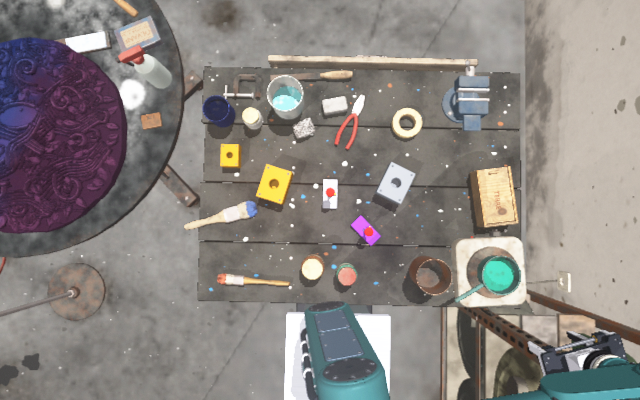

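View pics/side0.png

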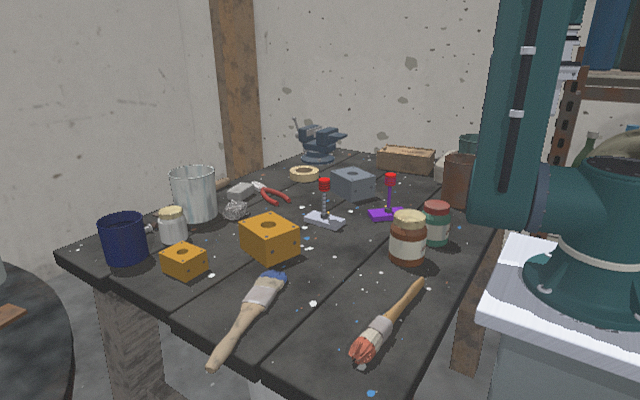

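Candidates: in the top view, brass blocks at (274,184), the larger, and (230,156), the smaller decoy. Gauges: steel with a white base at (330,193), and the purple decoy at (367,231). The grey block is at (395,183). I choose the large brass block and the steel gauge, and check both in a crop while measuring.

Run:
```python
from h import *
d=np.load("top0.npz"); c=(d["img"],d["K"],d["R"],d["t"]); s=np.load("side0.npz"); sc=(s["img"],s["K"],s["R"],s["t"])
im=c[0]; save("pics/crop.png",cv2.resize(im[130:260,210:410],None,fx=4,fy=4,interpolation=cv2.INTER_CUBIC)[:600])
hsv=cv2.cvtColor(im,cv2.COLOR_RGB2HSV)
def blobs(m,z,box,lab,img=None,cc=c):
    k=np.zeros_like(m);x0,y0,x1,y1=box;k[y0:y1,x0:x1]=m[y0:y1,x0:x1]
    n,l,st,ce=cv2.connectedComponentsWithStats(k)
    for i in range(1,n):
        if st[i,4]<15: continue
        p=np.argwhere(l==i)[:,::-1]
        w=np.array([onplane(cc,q,z)[:2] for q in p]).astype(np.float32)
        print(lab,ce[i].round(1),st[i,4],"mean",w.mean(0).round(4),"rect",cv2.minAreaRect(w*1000))
blobs(cv2.inRange(hsv,(15,150,190),(35,255,255)),.06,(250,155,300,220),"brass")
blobs(cv2.inRange(hsv,(15,150,0),(35,255,150)),.06,(250,155,300,220),"brassdark")
blobs(cv2.inRange(hsv,(0,0,150),(180,60,255)),.014,(318,172,344,214),"base")
r=cv2.inRange(hsv,(0,150,80),(8,255,255))|cv2.inRange(hsv,(172,150,80),(180,255,255))
blobs(r,.105,(318,172,344,214),"knob")
blobs(cv2.inRange(im,(0,0,0),(90,90,90)),.06,(262,172,288,196),"hole")
print(im[184,274],im[180,262],im[195,270])
hs=cv2.cvtColor(sc[0],cv2.COLOR_RGB2HSV)
r=cv2.inRange(hs,(0,150,80),(8,255,255))|cv2.inRange(hs,(172,150,80),(180,255,255))
n,l,st,ce=cv2.connectedComponentsWithStats(r[170:200,310:340].copy()); print(st,ce+[310,170])
```

```text
brass [273.6 183.9] 848 mean [0.5422 0.1997] rect ((543.107177734375, 199.76243591308594), (81.80743408203125, 101.0934829711914), 73.3165512084961)
brassdark [287.5 188.8] 34 mean [0.5286 0.1583] rect ((529.45849609375, 158.03475952148438), (3.166612148284912, 90.00457763671875), 74.00464630126953)
base [330.  193.5] 373 mean [0.5204 0.0318] rect ((520.4000244140625, 33.37263107299805), (89.3861312866211, 46.134254455566406), 1.3350070714950562)
knob [330.  192.2] 47 mean [0.5189 0.0323] rect ((517.93798828125, 32.21791076660156), (19.942752838134766, 17.068214416503906), 1.4047445058822632)
[165 117  52] [254 234  84] [254 234  87]
[[  0   0  30  30 792]
 [  9   7  11  15 108]] [[324.60984848 184.66287879]
 [323.69444444 183.30555556]]
```

View pics/crop.png

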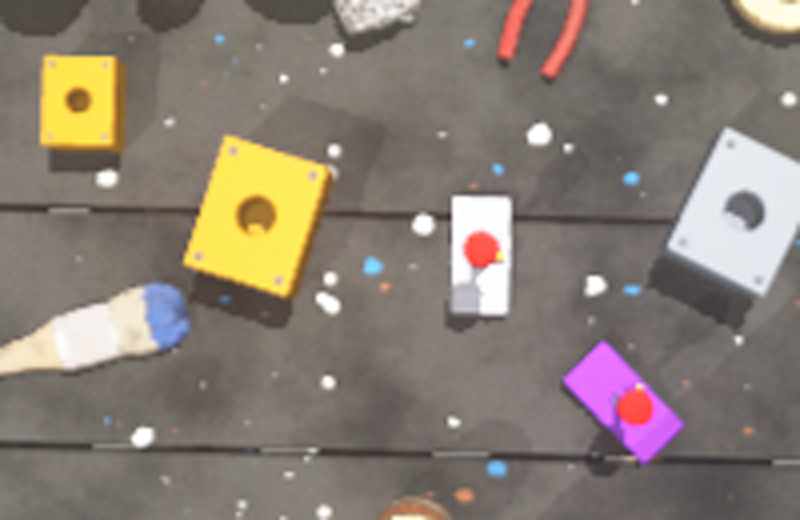

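The crop confirms it: large brass block with the hole near crop (257,215), and the steel gauge with its red knob at (481,249). Rectangles measure 82x101 mm and 89x46 mm, matching the stated sizes. Brass centre is (0.543, 0.200) and gauge is (0.520, 0.0325). Next is the approach.

Run:
```python
from h import *
from scipy.spatial.transform import Rotation as R
o=observe();q=o["tcp_rot"];print(o["clock"],o["tcp_pos"],R.from_quat([q[1],q[2],q[3],q[0]]).as_matrix().round(3).tolist(),o["finger_gap"])
print(((np.array([.52,.0325,.206])-o["tcp_pos"])/.75).round(4))
```

```text
0.1 [ 0.15276297 -0.5276619   0.20417203] [[0.961, 0.278, 0.0], [0.278, -0.961, 0.003], [0.001, -0.003, -1.0]] 0.09386300936041912
[0.4896 0.7469 0.0024]
```

```bash
python3 -m crank '[[0.014,0.021,0,0,0,0],[0.027,0.0415,0,0,0,0],[0.027,0.0415,0,0,0,0],[0.027,0.0415,0,0,0,0],[0.027,0.0415,0,0,0,0],[0.027,0.0415,0,0,0,0],[0.027,0.0415,0,0,0,0],[0.027,0.0415,0,0,0,0],[0.027,0.0415,0,0,0,0],[0.027,0.0415,0,0,0,0],[0.027,0.0415,0,0,0,0],[0.027,0.0415,0,0,0,0]]' 70; python3 -m crank '[[0.027,0.0415,0,0,0,0],[0.027,0.0415,0,0,0,0],[0.027,0.0415,0,0,0,0],[0.027,0.0415,0,0,0,0],[0.027,0.0415,0,0,0,0],[0.027,0.0415,0,0,0,0],[0.014,0.02,0,0,0,0],[0,0,0,0,0,0],[0,0,0,0,0,0]]'
python3 - <<'E'
from h import *
o=observe();print(o["tcp_pos"])
c=cam("wrist");save("pics/w1.png",c[0]);hs=cv2.cvtColor(c[0],cv2.COLOR_RGB2HSV)
r=cv2.inRange(hs,(0,150,80),(8,255,255))|cv2.inRange(hs,(172,150,80),(180,255,255))
n,l,st,ce=cv2.connectedComponentsWithStats(r)
for i in range(1,n):
    if st[i,4]>100:
        x,y,w,h,a=st[i];print(st[i],ce[i],onplane(c,ce[i],.1), onplane(c,(x+w/2,y+h/2),.1))
print(proj(c,[.52,.0325,.109]))
E
```

```text
clock: 1.1
tcp_pos: [0.386, -0.1687, 0.2053]
tcp_rot: [0.0, 0.99, 0.14, -0.0]
contact_force: [-1.3, -0.5, -0.3]
finger_gap: 0.0699
finger_force: 0.0
clock: 1.85
tcp_pos: [0.5173, 0.0317, 0.2047]
tcp_rot: [0.0, 0.99, 0.141, -0.001]
contact_force: [0.0, -0.7, 0.3]
finger_gap: 0.0706
finger_force: 0.0
[0.51734929 0.03165429 0.20469436]
[300 182  32  33 801] [315.30337079 198.67290886] [0.52027633 0.03386816 0.1       ] [0.52057446 0.03336189 0.1       ]
[387 347  30  17 411] [401.67396594 353.88807786] [ 0.40234643 -0.08253589  0.1       ] [ 0.40082818 -0.08338839  0.1       ]
[316.82362668 202.031287  ]
```

View pics/w1.png

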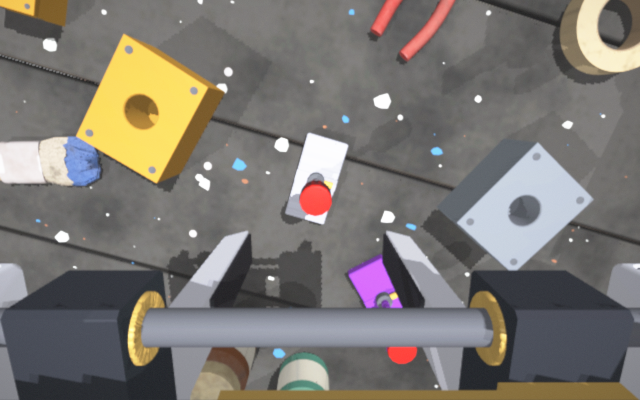

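The wrist view shows the red knob at (315,199), upright, agreeing with the top view to about 1 mm, and the brass hole at (143,111). Descending on the knob.

```bash
python3 - <<'E'
from h import *
c=cam("wrist")
hs=cv2.cvtColor(c[0],cv2.COLOR_RGB2HSV)
m=cv2.inRange(hs,(15,100,0),(35,255,215))
m[:80]=0;m[140:]=0;m[:,:110]=0;m[:,175:]=0
n,l,st,ce=cv2.connectedComponentsWithStats(m)
for i in range(1,n):
    if st[i,4]>60:
        x,y,w,h,a=st[i];print(st[i],onplane(c,(x+w/2-.5,y+h/2-.5),.06),onplane(c,(x,y+h/2),.06),onplane(c,(x+w,y+h/2),.06))
E
python3 -m crank '[[0.002,0.001,-0.02,0,0,0],[0.002,0.001,-0.03,0,0,0],[0,0,-0.03,0,0,0],[0,0,-0.03,0,0,0],[0,0,-0.025,0,0,0],[0,0,-0.02,0,0,0],[0,0,-0.011,0,0,0],[0,0,0,0,0,0],[0,0,0,0,0,0]]'; python3 -m crank '[[0,0,0,0,0,0],[0,0,0,0,0,0],[0,0,0,0,0,0],[0,0,0,0,0,0],[0,0,0,0,0,0],[0,0,0,0,0,0]]' 15
```

```text
[123  94  35  35 877] [0.5443863  0.20076049 0.06      ] [0.53980894 0.21506578 0.06      ] [0.54836134 0.18546838 0.06      ]
clock: 2.7
tcp_pos: [0.5205, 0.032, 0.0814]
tcp_rot: [0.0, 0.99, 0.139, 0.0]
contact_force: [-0.9, 0.1, 1.3]
finger_gap: 0.0699
finger_force: 0.0
clock: 3.2
tcp_pos: [0.5208, 0.033, 0.0813]
tcp_rot: [0.0, 0.99, 0.14, 0.0]
contact_force: [-2.0, -0.5, 0.9]
finger_gap: 0.0332
finger_force: 0.0
```

```bash
python3 -m crank '[[0,0,0,0,0,0],[0,0,0,0,0,0],[0,0,0,0,0,0],[0,0,0,0,0,0]]' 10; python3 -m crank '[[0,0,0.01,0,0,0],[0,0,0.02,0,0,0],[0,0,0.03,0,0,0],[0,0,0.03,0,0,0],[0,0,0.025,0,0,0],[0,0,0.015,0,0,0],[0,0,0,0,0,0],[0,0,0,0,0,0],[0,0,0,0,0,0]]'
```

```text
clock: 3.53
tcp_pos: [0.5207, 0.033, 0.081]
tcp_rot: [-0.0, 0.99, 0.14, 0.0]
contact_force: [-1.9, -0.7, 0.6]
finger_gap: 0.0259
finger_force: 30.0
clock: 4.28
tcp_pos: [0.5198, 0.0329, 0.1769]
tcp_rot: [-0.0, 0.99, 0.14, -0.001]
contact_force: [-1.3, -0.7, -0.6]
finger_gap: 0.0256
finger_force: 30.0
```

```bash
python3 -m crank '[[0.002,0.0115,0,0,0,0],[0.003,0.022,0,0,0,0],[0.004,0.03,0,0,0,0],[0.004,0.033,0,0,0,0],[0.005,0.035,0,0,0,0],[0.005,0.035,0,0,0,0],[0.004,0.03,0,0,0,0],[0.003,0.018,0,0,0,0],[0.001,0.009,0,0,0,0],[0,0,0,0,0,0],[0,0,0,0,0,0],[0,0,0,0,0,0]]'
python3 - <<'E'
from h import *
c=cam("side");w=cam("wrist");print(observe()["tcp_pos"],proj(c,[.544,.2005,.06]),proj(c,[.544,.2005,.096]))
save("pics/s2.png",np.vstack([cv2.resize(c[0][100:300,150:400],(500,400)) ,cv2.resize(w[0][:,:],(320,200))[:, :320] if 0 else np.zeros((0,500,3),np.uint8)]))
np.savez("w2.npz",img=w[0])
E
```

```text
clock: 5.28
tcp_pos: [0.5439, 0.1994, 0.1783]
tcp_rot: [0.0, 0.99, 0.139, -0.0]
contact_force: [-0.7, -0.4, -0.6]
finger_gap: 0.0253
finger_force: 30.0
[0.54398894 0.1993703  0.17862443] [267.45655192 224.52109412] [266.4203932  207.87670172]
```

View pics/s2.png

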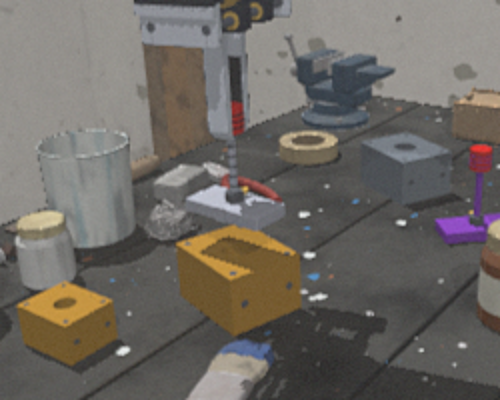

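The gauge hangs level from the knob over the brass block (base near crop (235,205), where it was predicted). Lowering onto the block, then sliding the rod.

```bash
python3 -m crank '[[0,0.001,-0.008,0,0,0],[0,0,-0.012,0,0,0],[0,0,-0.012,0,0,0],[0,0,-0.007,0,0,0],[0,0,-0.004,0,0,0],[0,0,-0.003,0,0,0],[0,0,-0.003,0,0,0],[0,0,-0.003,0,0,0],[0,0,0,0,0,0],[0,0,0,0,0,0]]'; python3 -m crank '[[0,0,-0.004,0,0,0],[0,0,-0.004,0,0,0],[0,0,-0.004,0,0,0],[0,0,-0.004,0,0,0],[0,0,-0.003,0,0,0],[0,0,-0.003,0,0,0],[0,0,-0.003,0,0,0],[0,0,0,0,0,0],[0,0,0,0,0,0]]'
```

```text
clock: 6.22
tcp_pos: [0.5441, 0.2014, 0.1399]
tcp_rot: [-0.0, 0.99, 0.14, 0.0]
contact_force: [-2.3, -1.5, -0.2]
finger_gap: 0.0256
finger_force: 30.0
clock: 6.97
tcp_pos: [0.5439, 0.2012, 0.1201]
tcp_rot: [0.0, 0.99, 0.14, -0.0]
contact_force: [-1.4, 0.1, -0.8]
finger_gap: 0.0257
finger_force: 30.0
```

```bash
python3 -m crank '[[0,0,-0.003,0,0,0],[0,0,-0.003,0,0,0],[0,0,-0.002,0,0,0],[0,0,0,0,0,0]]'
python3 - <<'E'
from h import *
c=cam("side")
save("pics/s3.png",cv2.resize(c[0][150:270,190:340],(750,600),interpolation=cv2.INTER_CUBIC))
E
```

```text
clock: 7.3
tcp_pos: [0.5439, 0.2012, 0.1144]
tcp_rot: [0.0, 0.99, 0.14, -0.0]
contact_force: [-1.1, 0.3, 0.6]
finger_gap: 0.0252
finger_force: 30.0
```

View pics/s3.png

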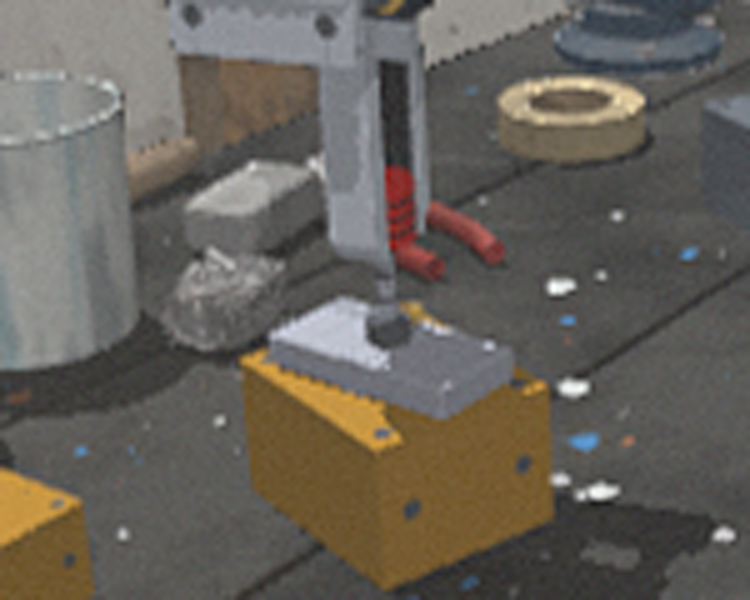

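The base sits flat on the block (crop (390,355)) and the rod is partly lowered below the knob at (400,205). Continuing gently in small steps.

```bash
python3 -m crank '[[0,0,-0.0015,0,0,0],[0,0,-0.0015,0,0,0],[0,0,-0.0015,0,0,0]]' | grep -E "tcp_pos|contact"; python3 -m crank '[[0,0,-0.0015,0,0,0],[0,0,-0.0015,0,0,0],[0,0,-0.0015,0,0,0]]' | grep -E "tcp_pos|contact"
```

```text
tcp_pos: [0.544, 0.2013, 0.1115]
contact_force: [-2.0, 0.2, 2.7]
tcp_pos: [0.544, 0.2013, 0.108]
contact_force: [-1.9, 0.0, 1.7]
```

```bash
python3 -m crank '[[0,0,-0.0015,0,0,0],[0,0,-0.0015,0,0,0]]' | grep -E "tcp_pos|contact"; python3 -m crank '[[0,0,-0.0015,0,0,0],[0,0,-0.0015,0,0,0]]' | grep -E "tcp_pos|contact"
```

```text
tcp_pos: [0.544, 0.2013, 0.1057]
contact_force: [-1.8, 0.4, 2.9]
tcp_pos: [0.544, 0.2013, 0.1034]
contact_force: [-1.6, 0.1, 2.1]
```

```bash
python3 -m crank '[[0,0,-0.0015,0,0,0],[0,0,-0.0015,0,0,0]]' | grep -E "tcp_pos|contact"; python3 -m crank '[[0,0,-0.0015,0,0,0],[0,0,-0.0015,0,0,0]]' | grep -E "tcp_pos|contact"
```

```text
tcp_pos: [0.5439, 0.2013, 0.1011]
contact_force: [-1.4, 0.7, 2.3]
tcp_pos: [0.5439, 0.2014, 0.0989]
contact_force: [-1.9, 0.0, 1.7]
```

Depth is about 42 mm with no bottom yet.

```bash
python3 -m crank '[[0,0,-0.0015,0,0,0],[0,0,-0.0015,0,0,0]]' | grep -E "tcp_pos|contact"; python3 -m crank '[[0,0,-0.0015,0,0,0]]' | grep -E "tcp_pos|contact"
```

```text
tcp_pos: [0.5439, 0.2014, 0.0967]
contact_force: [-0.9, 0.7, 3.5]
tcp_pos: [0.544, 0.2014, 0.0955]
contact_force: [-0.6, 1.0, 2.8]
```

```bash
python3 -m crank '[[0,0,-0.001,0,0,0],[0,0,0,0,0,0]]' | grep -E "tcp_pos|contact"
```

```text
tcp_pos: [0.544, 0.2013, 0.0953]
contact_force: [-1.4, -0.2, 3.2]
```

```bash
python3 -m crank '[[0,0,-0.0013,0,0,0],[0,0,0,0,0,0]]' | grep -E "tcp_pos|contact"
```

```text
tcp_pos: [0.5441, 0.2014, 0.0952]
contact_force: [-3.6, 0.4, 6.6]
```

```bash
python3 -m crank '[[0,0,-0.0013,0,0,0],[0,0,0,0,0,0]]' | grep -E "tcp_pos|contact"
```

```text
tcp_pos: [0.5443, 0.2014, 0.0952]
contact_force: [-3.4, -0.5, 10.3]
```

The tip is on the bottom: TCP stopped at 0.0952 while the force rises to 10 N. Depth is about 46 mm. Easing off and releasing.

```bash
python3 -m crank '[[0,0,0.002,0,0,0],[0,0,0,0,0,0]]' | grep -E "tcp_pos|contact"; python3 -m crank '[[0,0,0,0,0,0],[0,0,0,0,0,0],[0,0,0,0,0,0],[0,0,0,0,0,0],[0,0,0,0,0,0],[0,0,0,0,0,0]]' 60;  python3 -m crank '[[0,0,0.006,0,0,0],[0,0,0.01,0,0,0],[0,0,0.02,0,0,0],[0,0,0.03,0,0,0],[0,0,0.035,0,0,0],[0,0,0.03,0,0,0],[0,0,0.015,0,0,0],[0,0,0,0,0,0],[0,0,0,0,0,0]]'
python3 - <<'E'
from h import *
c=cam("side");w=cam("wrist");t=cam("top")
save("pics/s4.png",np.vstack([np.hstack([cv2.resize(c[0][170:270,210:320],(330,300),interpolation=cv2.INTER_CUBIC),np.zeros((300,310,3),np.uint8)]),cv2.resize(w[0],(640,400))[:300]]))
for k,z in((w,.106+.015),(t,.12)):
    hs=cv2.cvtColor(k[0],cv2.COLOR_RGB2HSV)
    r=cv2.inRange(hs,(0,150,80),(8,255,255))|cv2.inRange(hs,(172,150,80),(180,255,255))
    n,l,st,ce=cv2.connectedComponentsWithStats(r)
    for i in range(1,n):
        if st[i,4]>25:
            p=onplane(k,ce[i],z)
            if np.hypot(p[0]-.544,p[1]-.2)<.05: print(st[i],p)
E
```

```text
tcp_pos: [0.5442, 0.2013, 0.0952]
contact_force: [-2.0, 0.3, 5.8]
clock: 9.93
tcp_pos: [0.5437, 0.2011, 0.094]
tcp_rot: [0.0, 0.99, 0.14, -0.0]
contact_force: [-1.7, -1.3, 0.6]
finger_gap: 0.0591
finger_force: 0.0
clock: 10.68
tcp_pos: [0.5442, 0.2013, 0.2044]
tcp_rot: [-0.0, 0.99, 0.14, 0.001]
contact_force: [-2.0, -0.8, 1.0]
finger_gap: 0.0601
finger_force: 0.0
[300 189  34  36 890] [0.54533604 0.20219171 0.121     ]
```

View pics/s4.png

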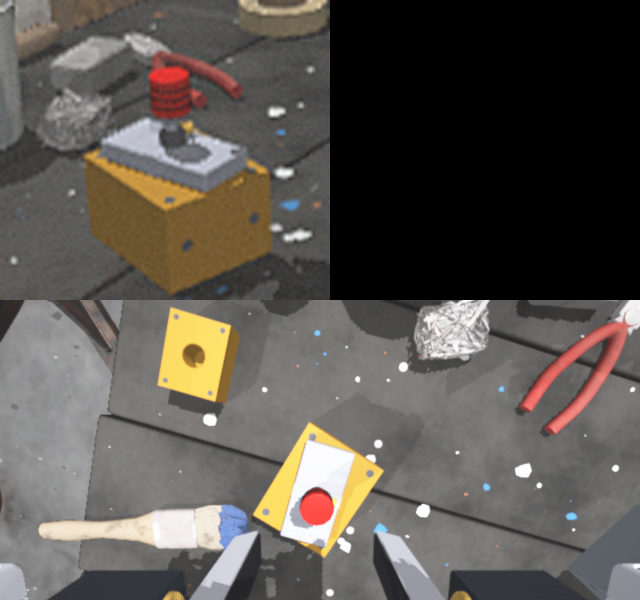

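The gauge stands flat on the brass block (wrist view, knob at (316,507)), with the rod down and the gripper clear.

```bash
python3 -c "from cell import sign_off;print(sign_off())"
```

```text
the job is handed in; nothing more can be done
None
```

The gauge is standing flat on the brass block with its rod tip on the bottom of the hole, which reads about 46 mm deep; the gripper is clear and the job is handed in (no verdict was returned).

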